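Hang the keyhole board on the stud

TASK

Take the wooden board with the keyhole-shaped opening out of the white rack and hang it on the headed stud of the hanging stand: pass the wide part of the keyhole over the stud's head, then bring the board down so that the stud's neck goes to the top of the narrow slot and the board is locked behind the head. Let the board hang there by itself, upright, and leave the other board standing in the rack.

Things in the scene. Friction and masses are not known exactly. Their poses are not given: they have to be found in the camera images.
- keyhole_board_center (a point): Middle of the loose wooden board with the keyhole, 110 wide (y), 190 high (z), 10 thick (x), 0.15 kg, standing upright in one bay of the rack; front and back are alike. The keyhole goes through: wide round part 46 across, centred 25 below this point, narrowing upwards to a slot 16 wide whose closed top is 31 above this point. The top 50 of the board is plain wood to pinch.
- plain_board_center (a point): Middle of the other loose wooden board, 110 wide (y), 130 high (z), 10 thick (x), standing in the other bay of the rack (its top is 142 above the table: carry the keyhole board clear of it). It has only a round hole of 16 mm near its top, too small for the stud's head.
- stud (a point): Half-way along the neck of the fixed stud, on its axis, 145 mm above the table. x runs along the stud from head to panel (away from the robot), z up. Neck 8 thick, 28 long from panel to head; head a dark disc 24 across, 5 thick. The head passes with the keyhole board's middle 25 above this point; when hung, that middle is 27 below it.
- hanging_stand: Fixed stand that carries the stud: white panel 70 mm wide, 14 thick, top 157 above the table (the hung board's top is 56 higher), on a steel base 130 deep, 120 wide, 8 thick. Origin under the base at table height, x as the stud's.
- board_rack: Fixed white rack, 64 mm deep (x), 266 wide (y), 42 high; origin in the middle of its underside. It can stand left or right of the robot. A groove along y, 14 wide, 30 deep, floor 12 above the table, is split into two bays centred 64 mm either side of the origin; which board is in which varies. Lift a board over 35 mm to clear it.
Things that resemble listed ones, but are neither listed nor needed, are in the scene too. Leave any turquoise look-alike of the part that bears keyhole_board_center alone.

How it is judged:
By the outcome, as a careful person would: the job done as asked, in the order asked, and still so for the second after the job is handed in, with the robot touching nothing.
It also fails if it takes over 48 s, if anything falls off the work surface, if the arm or the gripper's body presses on something with over 40 N, if the wrist force passes 120 N, or if a joint passes its speed limit or range.

ROBOT

A 6-joint arm with a two-finger parallel gripper is mounted at the origin on a cart in front of the work surface, level with it; the furniture and walls round the work are solid. World frame = base frame: x ahead of the robot, y to its left, z up, the work surface at z = 0. Lengths are in m, angles in rad, forces in N, time in s.
With the tool pointing down it reaches from about 0.35 to 0.875 m from the base axis. Payload 4.2 kg.
Tool frame: the origin (TCP) lies midway between the tips of the shut fingers; the grasp point (between the pads) lies 19 mm behind it; z points along the fingers, y is the line along which they close (so a half turn about z gives the same grasp; the last joint's range is limited). The gripper opens to 85 mm and grips with 20 to 120 N. Pads are 22 mm wide; open, the fingers measure 114 mm over their backs; the gripper's body (76 mm by 85 mm) begins 54 mm behind the grasp point. The pads swing forward as they close: fully open they stand 13 mm farther back than shut.
Start: joints at [1.541, 0.385, 0.008, 0, -1.194, -0.259], TCP at [0.178, 0.599, 0.231] pointing down, gripper open.
Joint ranges: [-3.14, 3.14], [-1.21, 2.06], [-1.07, 1.41], [-3.16, 2.05], [-2.99, -0.16], [-3.1, 3.1]. Speed limits (rad/s): [2.79, 2.79, 3.14, 3.14, 3.14, 3.14].

INTERFACE

Orientations are given as [roll, pitch, yaw] about the fixed x, y, z axes, in that order (R = Rz(yaw) Ry(pitch) Rx(roll)).
In Python, from rig import read_state, snapshot, finish_job gives the robot as it stands. The module is installed in compiled form; this text tells all that it offers.
- The arm moves only by the tool play_rows, never from a script. Its arguments are lists of equal length, an entry for each row: "translation": the shift along the tool's x, y, z in units of 2.5 cm (1.0 is 2.5 cm), a list of three; "turn": the turn about the tool's z in units of 0.1 rad (1.0 is 0.1 rad). In form: {"translation": [[x, y, z], ...], "turn": [turn, ...]}. A call has 1 to 20 rows; each row shifts and turns the commanded pose from where the row before left it, along the tool's axes as they then stand; what a row does not reach is not made up. A row lasts 1/10 s, in which the tool goes at most 50 mm and 8.59 degrees, less where a joint would pass 70% of its speed; a pose out of reach is approached as far as the arm can. A call with a number of a shift or a turn outside -1 to 1 is refused whole. A call with a gripper value outside its range is refused whole. "jaw" is the finger opening in mm, from 0 to 85.4, set as the call begins (left out, the last holds). The fingers move at their own pace and stop on an object; "newtons" is the grip in N (left out, the last holds). Time passes only in rows, so rows that do not move let the fingers close. It gives the time, the measured TCP pose, the force, the opening and the grip force at its end, in the units of the state.
- read_state(): the state, without advancing time (a new reading comes with each control period).
- snapshot(name): name is "scene" or "top" or "wrist"; returns a dict with "image" (420x560x3 uint8, blue, green, red), "intrinsics" (3x3 intrinsics, pixels), "camera_from_world" (4x4, takes a point from world to camera coordinates). Camera axes: x right, y up, looking along -z (the intrinsics and any distortion apply to the point x, -y, -z); pixel columns grow to the right and rows downward; lengths in m; the calibration is good to about 2 mm. A picture is of the moment at which its call begins. There is no depth.
- finish_job(): hands the job in; it is judged then, once.
The state is a dict: "t": time; "q": joint angles; "dq": joint speeds; "tau": joint torques, N m; "eef_pos": TCP position; "orientation": TCP orientation; "ft_force": force on the tool from outside, world axes, zero at the start; "ft_torque": the same for the moment, N m; "opening": opening from 0.0 (shut) to 1.0 (fully open); "grip_force": force on a finger pad.
Only numpy, scipy, OpenCV 4.12 (cv2) and the standard library are available. Lean on these libraries where they do the work, as an engineer would, in place of code of your own. Each camera call takes 0.05 s, during which the arm holds its last target. There are 200 camera calls.

## Working session

There is one attempt and no reset: what is moved stays moved. The work goes in short steps, Python scripts to look and compute and a tool call to move; the robot and the scene stay as the last step left them, time stands still between calls to the robot, and variables do not carry over. Pictures are saved under pics/ and viewed, at most 10 in all, crops included, and the job is handed in when it is done.

Besides the shell and the picture viewer there is one more tool, called after "Call:" in YAML: its name, and indented under it one key for each argument. play_rows: Moves the arm, as the interface text tells. Shifts and turns lie within -1 to 1; 1 stands for 2.5 cm of shift or 0.1 rad of turn. Its arguments: {"type":"object","properties":{"translation":{"type":"array"},"turn":{"type":"array"},"jaw":{"type":"number"},"newtons":{"type":"number"}},"required":["translation","turn"]}

```bash
mkdir -p pics; cat > h.py <<'E'
import numpy as np, cv2, pickle
from rig import read_state, snapshot
def snap(n,tag):
    s=snapshot(n); cv2.imwrite(f'pics/{tag}.png',s['image']); pickle.dump(s,open(f'{tag}.pkl','wb')); return s
def load(tag): return pickle.load(open(f'{tag}.pkl','rb'))
def ray(s,u,v):
    K=np.array(s['intrinsics']);T=np.array(s['camera_from_world']);R=T[:3,:3];c=-R.T@T[:3,3]
    p=np.linalg.inv(K)@[u,v,1]; d=R.T@np.array([p[0],-p[1],-p[2]]); return c,d/np.linalg.norm(d)
def plane(s,u,v,val,ax=2):
    c,d=ray(s,u,v); return c+d*(val-c[ax])/d[ax]
def proj(s,P):
    T=np.array(s['camera_from_world']);p=T[:3,:3]@P+T[:3,3]; q=np.array(s['intrinsics'])@[p[0],-p[1],-p[2]]; return q[:2]/q[2]
def tri(a,b):
    (c1,d1),(c2,d2)=a,b
    t=np.linalg.lstsq(np.c_[d1,-d2],c2-c1,rcond=None)[0]; p=c1+t[0]*d1;q=c2+t[1]*d2; return (p+q)/2,np.linalg.norm(p-q)
E
python3 - <<'E'
from h import *
for n in ('scene','top'):
    s=snap(n,n+'0'); print(n,ray(s,280,210),s['intrinsics'])
r=read_state();print(r)
E
```

```text
scene (array([-0.1351225 , -0.76020776,  0.69677317]), array([ 0.52277152,  0.67614755, -0.51916705])) [[494.83933148   0.         281.94898874]
 [  0.         494.83933148 213.34223188]
 [  0.           0.           1.        ]]
top (array([0.2827705 , 0.04313763, 1.10309388]), array([ 0.1620029 , -0.06761267, -0.98447122])) [[458.30531128   0.         275.18443539]
 [  0.         458.30531128 203.63406168]
 [  0.           0.           1.        ]]
{'t': 0.1, 'q': array([ 1.54062897e+00,  3.85509200e-01,  6.77734033e-03, -4.24197598e-04,
       -1.19396710e+00, -2.58596645e-01]), 'dq': array([-0.00103503, -0.00247787,  0.00375899,  0.0014048 , -0.0001351 ,
       -0.00053163]), 'tau': array([-6.89581179e-05, -3.93318522e+01,  1.88930601e+01,  4.19800624e+00,
       -2.60286361e-03,  6.20741474e-06]), 'eef_pos': array([0.1778203 , 0.59864612, 0.23032053]), 'orientation': array([ 3.13965247e+00, -1.05524127e-04, -2.88920367e-01]), 'ft_force': array([0.07243603, 0.49665937, 0.60843639]), 'ft_torque': array([-0.05037401,  0.01078473,  0.00227093]), 'grip_force': 0.0, 'opening': 0.9987113193421683}
```

View pics/scene0.png

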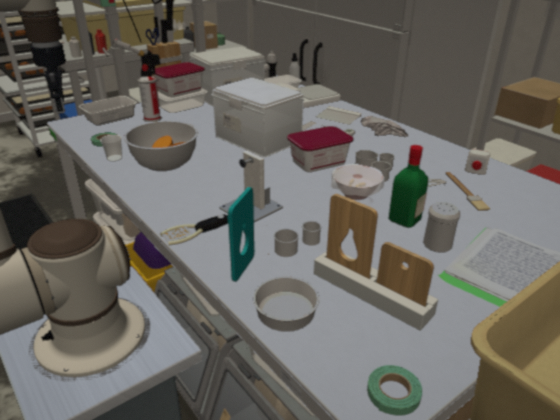

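View pics/top0.png

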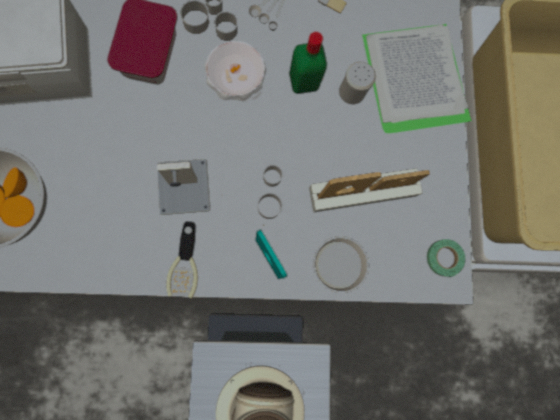

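The keyhole board is in the rack's left bay (about 347,185 in top). The plain board is at about 400,180, the stand at 183,187 and the turquoise decoy at 270,255.

```bash
python3 - <<'E'
from h import *
t=load('top0')['image'];s=load('scene0')['image']
a=cv2.resize(t[150:230,300:440],None,fx=5,fy=5,interpolation=cv2.INTER_CUBIC)[:, :700]
b=cv2.resize(t[140:230,145:225],(400,450)); b=cv2.resize(t[145:225,145:225],None,fx=3.5,fy=3.5,interpolation=cv2.INTER_CUBIC)
c=cv2.resize(s[140:230,210:300],None,fx=3.2,fy=3.2,interpolation=cv2.INTER_CUBIC)
im=np.zeros((600,800,3),np.uint8); im[:300,:525]=cv2.resize(a,(525,300)); im[310:590,:280]=b; im[310:598,300:588]=c
cv2.imwrite('pics/c1.png',im)
E
```

```text
(no output)
```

View pics/c1.png

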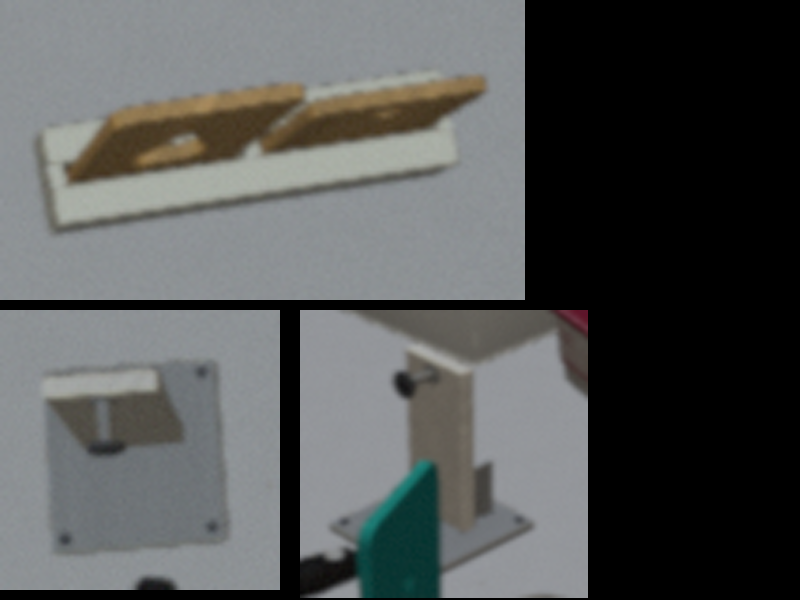

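```bash
python3 - <<'E'
from h import *
np.set_printoptions(precision=4,suppress=True)
t=load('top0');s=load('scene0')
A=lambda x,y:(300+x/3.75-.4,150+y/3.75-.4)
B=lambda x,y:(145+x/3.5-.4,145+(y-310)/3.5-.4)
C=lambda x,y:(210+(x-300)/3.2-.4,140+(y-310)/3.2-.4)
print('rack z.042');P=[plane(t,*A(*p),.042) for p in [(42,131),(440,70),(457,160),(55,222)]]
for p in P:print(p)
print(np.mean(P,0),np.linalg.norm(P[0]-P[1]),np.linalg.norm(P[0]-P[3]))
print('board top z.202');Q=[plane(t,*A(*p),.202) for p in [(112,110),(304,85),(300,97),(110,122)]]
for q in Q:print(q)
print('plain top z.142');
for p in [(485,78),(315,105)]:print(plane(t,*A(*p),.142))
print('panel top z.157');Q=[plane(t,*B(*p),.157) for p in [(42,378),(157,370),(158,391),(44,398)]]
for q in Q:print(q)
print(np.linalg.norm(Q[0]-Q[1]))
print('base z.008')
Q=[plane(t,*B(*p),.008) for p in [(215,362),(228,543),(55,553)]]
for q in Q:print(q)
print('head top z .157',plane(t,*B(106,443),.157), 'neck panel',plane(t,*B(102,397),.149))
print('head tri',tri(ray(t,*B(106,449)),ray(s,*C(404,384))))
# ruler: scene board top corners
print('scene board top corners z.202',plane(s,331,198,.202),plane(s,375,212,.202))
E
```

```text
rack z.042
[ 0.5218 -0.1016  0.042 ]
[ 0.5736 -0.3612  0.042 ]
[ 0.5144 -0.3709  0.042 ]
[ 0.4635 -0.1108  0.042 ]
[ 0.5183 -0.2361  0.042 ] 0.264697488545126 0.059046366964322854
board top z.202
[ 0.4991 -0.1178  0.202 ]
[ 0.5178 -0.2239  0.202 ]
[ 0.511  -0.2216  0.202 ]
[ 0.4924 -0.1168  0.202 ]
plain top z.142
[ 0.5426 -0.3501  0.142 ]
[ 0.5218 -0.248   0.142 ]
panel top z.157
[0.5258 0.2402 0.157 ]
[0.5339 0.1723 0.157 ]
[0.5209 0.171  0.157 ]
[0.5135 0.2381 0.157 ]
0.06834549077783914
base z.008
[0.5811 0.1529 0.008 ]
[0.4534 0.1369 0.008 ]
[0.4419 0.2535 0.008 ]
head top z .157 [0.4877 0.1997 0.157 ] neck panel [0.5177 0.2053 0.149 ]
head tri (array([0.4862, 0.2021, 0.1434]), np.float64(0.0016496106751852882))
scene board top corners z.202 [ 0.4737 -0.1399  0.202 ] [ 0.5053 -0.2304  0.202 ]
```

Call:
play_rows:
  translation:
    - [0, 0, -0.4]
    - [0, 0, -0.4]
    - [0, 0, -0.4]
    - [0, 0, -0.4]
    - [0, 0, -0.4]
    - [0, 0, -0.4]
    - [0, 0, -0.4]
    - [0, 0, -0.4]
    - [0, 0, -0.4]
    - [0, 0, -0.4]
    - [0, 0, -0.4]
    - [0, 0, 0]
  turn: [1, 1, 1, 1, 1, 1, 1, 1, 1, 1, 0.9, 0]
  jaw: 60

```text
t: 1.3
eef_pos: [0.1781, 0.5995, 0.3424]
orientation: [-3.141, 0.002, -1.379]
ft_force: [-0.1, -1.2, 0.0]
opening: 0.706
grip_force: 0.0
```

Call:
play_rows:
  translation:
    - [0.9, -0.2, 0]
    - [0.9, -0.2, 0]
    - [0.9, -0.2, 0]
    - [0.9, -0.2, 0]
    - [0.9, -0.2, 0]
    - [0.9, -0.2, 0]
    - [0.9, -0.2, 0]
    - [0.9, -0.2, 0]
    - [0.9, -0.2, 0]
    - [0.9, -0.2, 0]
    - [0.9, -0.2, 0]
    - [0.9, -0.2, 0]
    - [0.9, -0.2, 0]
    - [0.9, -0.2, 0]
    - [0.9, -0.2, 0]
    - [0.9, -0.2, 0]
    - [0.9, -0.2, 0]
    - [0.9, -0.2, 0]
  turn: [0, 0, 0, 0, 0, 0, 0, 0, 0, 0, 0, 0, 0, 0, 0, 0, 0, 0]

```text
t: 3.1
eef_pos: [0.3437, 0.2171, 0.3411]
orientation: [3.141, 0.0, -1.378]
ft_force: [0.7, -0.5, -0.2]
opening: 0.7
grip_force: 0.0
```

Call:
play_rows:
  translation:
    - [0.9, -0.2, 0]
    - [0.9, -0.2, 0]
    - [0.9, -0.2, 0]
    - [0.9, -0.2, 0]
    - [0.9, -0.2, 0]
    - [0.9, -0.2, 0]
    - [0.9, -0.2, 0]
    - [0.9, -0.2, 0]
    - [0.9, -0.2, 0]
    - [0.9, -0.2, 0]
    - [0.9, -0.2, 0]
    - [0.9, -0.2, 0]
    - [0.9, -0.2, 0]
    - [0.9, -0.2, 0]
    - [0.9, -0.2, 0]
    - [0.9, -0.2, 0]
    - [0.9, -0.2, 0]
    - [0.9, 0, 0]
    - [0.3, 0, 0]
    - [0, 0, 0]
  turn: [0, 0, 0, 0, 0, 0, 0, 0, 0, 0, 0, 0, 0, 0, 0, 0, 0, 0, 0, 0]

```text
t: 5.1
eef_pos: [0.5053, -0.1709, 0.3407]
orientation: [3.141, 0.0, -1.38]
ft_force: [-0.3, 0.4, -0.0]
opening: 0.699
grip_force: 0.0
```

```bash
python3 - <<'E'
from h import *
np.set_printoptions(precision=4,suppress=True)
s=snap('wrist','w1'); r=read_state(); print(r['eef_pos'],r['orientation'],r['q'],ray(s,280,210))
E
```

```text
[ 0.5053 -0.1703  0.341 ] [ 3.141   0.0004 -1.3795] [-0.0208  0.1682 -0.0197 -0.0003 -1.3836  0.2121] (array([ 0.5199, -0.245 ,  0.4835]), array([-0.064 ,  0.2934, -0.9539]))
```

View pics/w1.png

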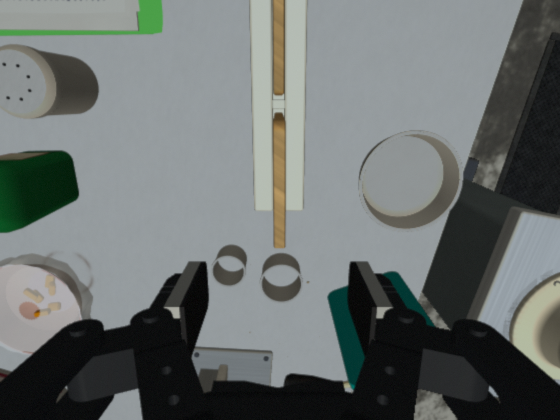

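The board's top edge runs from (279,115) to (279,247), centred between the fingers and aligned with them.

```bash
python3 - <<'E'
from h import *
np.set_printoptions(precision=4,suppress=True)
s=load('w1');im=s['image'];h=cv2.cvtColor(im,cv2.COLOR_BGR2HSV)
for v in (130,160,200,235):
    m=[u for u in range(255,305) if h[v,u,1]>70 and 5<h[v,u,0]<30]
    print(v,m[0],m[-1],plane(s,(m[0]+m[-1])/2,v,.202))
print(plane(s,279,115,.202),plane(s,279,247,.202))
E
```

```text
130 273 284 [ 0.5145 -0.2216  0.202 ]
160 273 284 [ 0.5101 -0.1988  0.202 ]
200 274 284 [ 0.5035 -0.1666  0.202 ]
235 274 284 [ 0.4977 -0.1366  0.202 ]
[ 0.5163 -0.2327  0.202 ] [ 0.4956 -0.1259  0.202 ]
```

Call:
play_rows:
  translation:
    - [0.2, 0, 0.5]
    - [0, 0, 0.8]
    - [0, 0, 0.8]
    - [0, 0, 0.8]
    - [0, 0, 0.8]
    - [0, 0, 0.8]
    - [0, 0, 0.8]
    - [0, 0, 0.6]
    - [0, 0, 0.5]
    - [0, 0, 0.4]
    - [0, 0, 0.2]
    - [0, 0, 0]
    - [0, 0, 0]
  turn: [0, 0, 0, 0, 0, 0, 0, 0, 0, 0, 0, 0, 0]

```text
t: 6.45
eef_pos: [0.5071, -0.1749, 0.1668]
orientation: [-3.141, -0.0, -1.379]
ft_force: [0.1, -0.7, 0.7]
opening: 0.704
grip_force: 0.0
```

Call:
play_rows:
  translation:
    - [0, 0, 0]
    - [0, 0, 0]
    - [0, 0, 0]
    - [0, 0, 0]
    - [0, 0, 0]
    - [0, 0, 0]
    - [0, 0, 0]
    - [0, 0, 0]
    - [0, 0, 0]
    - [0, 0, 0]
  turn: [0, 0, 0, 0, 0, 0, 0, 0, 0, 0]
  jaw: 0
  newtons: 50

```text
t: 7.45
eef_pos: [0.5068, -0.175, 0.1667]
orientation: [-3.141, -0.0, -1.379]
ft_force: [-0.5, 0.4, 5.9]
opening: 0.113
grip_force: 49.7
```

Call:
play_rows:
  translation:
    - [0, 0, -0.2]
    - [0, 0, -0.4]
    - [0, 0, -0.6]
    - [0, 0, -0.6]
    - [0, 0, -0.6]
    - [0, 0, -0.7]
    - [0, 0, -0.7]
    - [0, 0, -0.7]
    - [0, 0, -0.7]
    - [0, 0, -0.7]
    - [0, 0, -0.7]
    - [0, 0, -0.4]
    - [0, 0, -0.2]
    - [0, 0, 0]
  turn: [0, 0, 0, 0, 0, 0, 0, 0, 0, 0, 0, 0, 0, 0]

```text
t: 8.85
eef_pos: [0.5067, -0.1748, 0.3465]
orientation: [-3.141, 0.0, -1.379]
ft_force: [-0.6, 0.0, -2.1]
opening: 0.114
grip_force: 48.8
```

```bash
python3 - <<'E'
from h import *
s=snap('scene','s2');w=snap('wrist','w2')
im=np.hstack([s['image'][60:360,150:450],w['image'][0:300,130:430]]);cv2.imwrite('pics/c2.png',im)
E
```

```text
(no output)
```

View pics/c2.png

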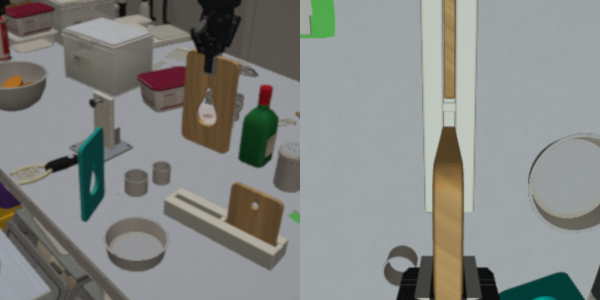

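The keyhole board is held upright and clear, and the plain board still stands in its bay. Next I measure the hold offset from the board's outline and the keyhole.

```bash
python3 - <<'E'
from h import *
np.set_printoptions(precision=4,suppress=True)
s=load('s2');im=s['image'];h=cv2.cvtColor(im,cv2.COLOR_BGR2HSV)
m=cv2.inRange(h,(5,70,50),(28,255,255)); m[:,:325]=0;m[:,395:]=0;m[:95]=0;m[220:]=0
cs,hi=cv2.findContours(m,cv2.RETR_CCOMP,cv2.CHAIN_APPROX_NONE)
i=max(range(len(cs)),key=lambda k:cv2.contourArea(cs[k])); c=cs[i]
r=read_state();p=r['eef_pos'];yw=.1918;n=np.array([np.cos(yw),np.sin(yw),0]);ey=np.array([-np.sin(yw),np.cos(yw),0])
o=p-.005*n
def loc(u,v):
    C,d=ray(s,u,v);X=C+d*((o-C)@n)/(d@n);return (X-p)@ey,X[2]-p[2]
hull=cv2.convexHull(c)
L=np.array([loc(*q[0]) for q in c]);print('y',np.percentile(L[:,0],[0,2,98,100]),'z',np.percentile(L[:,1],[0,2,98,100]))
for z in(-.03,-.05,-.08,-.1,-.14):
    k=L[abs(L[:,1]-z)<.002]; print(z,k[:,0].min(),k[:,0].max())
for k,cc in enumerate(cs):
    if hi[0][k][3]==i and len(cc)>15:
        H=np.array([loc(*q[0]) for q in cc]);print('hole',H.min(0),H.max(0))
E
```

```text
y [-0.0577 -0.057   0.0566  0.0586] z [-0.1527 -0.1523  0.0383  0.0396]
-0.03 -0.056880816156844954 0.05493708138584773
-0.05 -0.05726868522489379 0.055581735953703956
-0.08 -0.055191421479617295 0.0581232196023621
-0.1 -0.055847709733649886 0.0539763872071259
-0.14 -0.05423211711061621 0.0533774294193786
hole [-0.0249 -0.1054] [ 0.0222 -0.0258]
```

Call:
play_rows:
  translation:
    - [0, 0, -0.4]
    - [0, 0, -0.6]
    - [0, 0, -0.7]
    - [-0.4, 0.1, -0.4]
    - [-0.8, 0.2, 0]
    - [-0.8, 0.2, 0]
    - [-0.8, 0.2, 0]
    - [-0.8, 0.2, 0]
    - [-0.8, 0.2, 0]
    - [-0.8, 0.2, 0]
    - [-0.8, 0.2, 0]
    - [-0.8, 0.2, 0]
    - [-0.8, 0.2, 0]
    - [-0.8, 0.2, 0]
    - [-0.8, 0.2, 0]
    - [-0.8, 0, 0]
    - [-0.5, 0, 0]
    - [-0.3, 0, 0]
    - [0, 0, 0]
    - [0, 0, 0]
  turn: [0.3, 0.3, 0.17, 0, 0, 0, 0, 0, 0, 0, 0, 0, 0, 0, 0, 0, 0, 0, 0, 0]

```text
t: 10.95
eef_pos: [0.4186, 0.0865, 0.3987]
orientation: [3.141, -0.0, -1.456]
ft_force: [1.0, -0.1, -2.0]
opening: 0.105
grip_force: 48.7
```

```bash
python3 - <<'E'
from h import *
np.set_printoptions(precision=4,suppress=True)
w=snap('wrist','w3'); print(ray(w,280,210), proj(w,np.array([.5033,.203,.145])),read_state()['eef_pos'])
E
```

```text
(array([0.4275, 0.0117, 0.5415]), array([-0.0411,  0.2967, -0.9541])) [197.0168 255.0922] [0.4186 0.0863 0.3988]
```

View pics/w3.png

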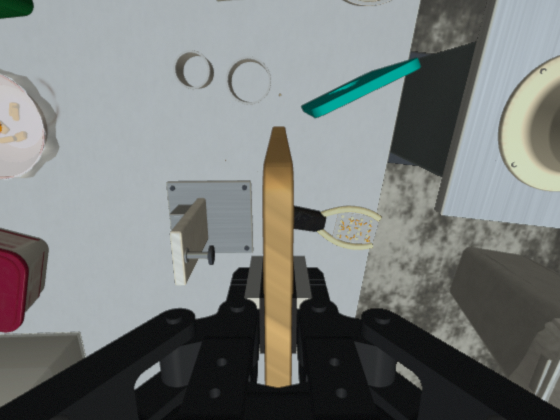

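```bash
python3 - <<'E'
from h import *
np.set_printoptions(precision=4,suppress=True)
w=load('w3');g=cv2.cvtColor(w['image'],cv2.COLOR_BGR2GRAY)
m=(g<45).astype(np.uint8);m[:,:203]=0;m[:,222:]=0;m[:240]=0;m[268:]=0
ys,xs=np.nonzero(m);u,v=xs.mean(),ys.mean();print(u,v,xs.min(),xs.max(),ys.min(),ys.max())
print('head',plane(w,u,v,.145),'pred',proj(w,np.array([.487,.2011,.145])))
t=load('top0');print(tri(ray(w,u,v),ray(t,145+106/3.5-.4,145+(449-310)/3.5-.4)))
for x in(190,194,198,202):
    col=g[244:266,x].astype(int);print(x,col)
b=[plane(w,*p,.008) for p in[(167,181),(250,180),(253,252)]];
for q in b:print(q)
E
```

```text
212.10256410256412 252.64102564102564 210 213 246 262
head [0.4854 0.1977 0.145 ] pred [210.6218 255.0669]
(array([0.4878, 0.2029, 0.1346]), np.float64(0.0018411851911477291))
190 [ 81  81  80  80  80  81  79  69  80 100 124 132 132 129 111  88  80  81
  80  82  81  80]
194 [ 82  82  82  82  81  82  80  72  82 101 126 134 131 129 111  90  81  82
  80  82  85  94]
198 [ 80  82  82  80  81  81  79  73  82 102 125 133 131 131 133 156 163 173
 176 176 176 177]
202 [ 81  81  82  80  83  82  99 100  91 104 127 133 131 132 150 171 176 177
 177 176 176 177]
[0.5808 0.1512 0.008 ]
[0.4554 0.1353 0.008 ]
[0.4397 0.2533 0.008 ]
```

Call:
play_rows:
  translation:
    - [-0.4, -0.2, 0]
    - [-0.7, -0.3, 0]
    - [-0.8, -0.3, 0]
    - [-0.8, -0.3, 0]
    - [-0.8, -0.2, 0]
    - [-0.5, -0.18, 0.2]
    - [-0.25, 0, 0.4]
    - [0, 0, 0.7]
    - [0, 0, 0.8]
    - [0, 0, 0.8]
    - [0, 0, 0.8]
    - [0, 0, 0.8]
    - [0, 0, 0.8]
    - [0, 0, 0.7]
    - [0, 0, 0.5]
    - [0, 0, 0.3]
    - [0, 0, 0]
    - [0, 0, 0]
    - [0, 0, 0]
  turn: [0, -0.07, 0, 0, 0, 0, 0, 0, 0, 0, 0, 0, 0, 0, 0, 0, 0, 0, 0]

```text
t: 12.9
eef_pos: [0.443, 0.1969, 0.2296]
orientation: [-3.14, 0.001, -1.449]
ft_force: [-0.9, -0.3, -3.1]
opening: 0.11
grip_force: 48.7
```

```bash
python3 - <<'E'
from h import *
s=snap('scene','s4');w=snap('wrist','w4');t=snap('top','t4')
f=lambda i,x,y,k:cv2.resize(i['image'][y:y+k,x:x+k],(390,390),interpolation=cv2.INTER_CUBIC)
cv2.imwrite('pics/c4.png',np.hstack([f(s,190,80,130),f(t,140,140,90)]))
print(read_state()['eef_pos'],proj(s,np.array([.4865,.2005,.145])))
E
```

```text
[0.44281608 0.19680572 0.22939033] [242.85705172 162.3056351 ]
```

View pics/c4.png

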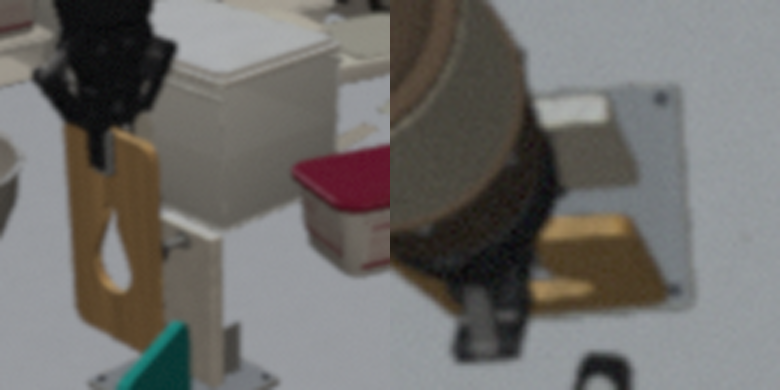

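The board stands in front of the stud with a gap, and the keyhole is about level with the head. I advance along the stud and watch the force.

Call:
play_rows:
  translation:
    - [0.03, -0.2, 0]
    - [0, -0.2, 0]
    - [0, -0.2, 0]
    - [0, -0.2, 0]
    - [0, -0.2, 0]
    - [0, -0.2, 0]
    - [0, -0.2, 0]
    - [0, -0.2, 0]
    - [0, 0, 0]
    - [0, 0, 0]
  turn: [0, 0, 0, 0, 0, 0, 0, 0, 0, 0]

```text
t: 14.05
eef_pos: [0.4824, 0.2007, 0.2287]
orientation: [3.141, -0.0, -1.449]
ft_force: [-0.0, 0.2, -1.8]
opening: 0.112
grip_force: 48.7
```

Call:
play_rows:
  translation:
    - [0, -0.2, 0]
    - [0, -0.2, 0]
    - [0, -0.2, 0]
    - [0, -0.2, 0]
    - [0, 0, 0]
    - [0, 0, 0]
  turn: [0, 0, 0, 0, 0, 0]

```text
t: 14.65
eef_pos: [0.5023, 0.2031, 0.2286]
orientation: [3.141, -0.0, -1.449]
ft_force: [-0.3, -0.2, -1.9]
opening: 0.11
grip_force: 48.7
```

```bash
python3 - <<'E'
from h import *
s=snap('scene','s5');w=snap('wrist','w5')
f=lambda i,x,y,k:cv2.resize(i['image'][y:y+k,x:x+k],(390,390),interpolation=cv2.INTER_CUBIC)
cv2.imwrite('pics/c5.png',np.hstack([f(s,190,90,120),f(w,180,80,250)]))
print(read_state()['eef_pos'],read_state()['ft_force'])
E
```

```text
[0.50210784 0.20310504 0.22873303] [-0.43128218  0.80427604 -1.77829887]
```

View pics/c5.png

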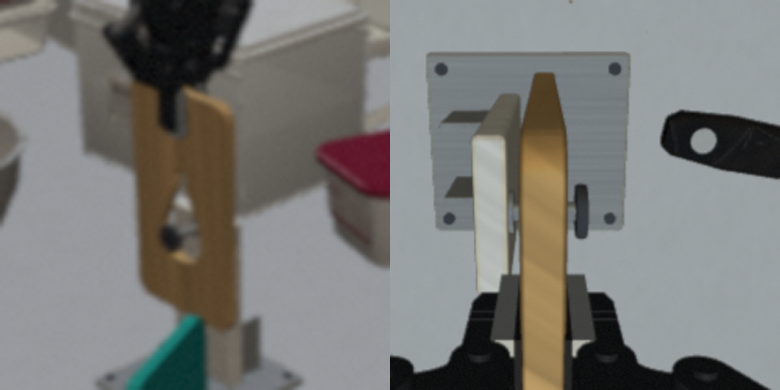

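The head is through the keyhole in front of the board, and there is a gap to the panel behind. Lowering now.

Call:
play_rows:
  translation:
    - [0, 0, 0.1]
    - [0, 0, 0.2]
    - [0, 0, 0.2]
    - [0, 0, 0.2]
    - [0, 0, 0.2]
    - [0, 0, 0.2]
    - [0, 0, 0.2]
    - [0, 0, 0.2]
    - [0, 0, 0.2]
    - [0, 0, 0.1]
    - [0, 0, 0]
    - [0, 0, 0]
  turn: [0, 0, 0, 0, 0, 0, 0, 0, 0, 0, 0, 0]

```text
t: 15.95
eef_pos: [0.5024, 0.2033, 0.184]
orientation: [-3.141, 0.0, -1.449]
ft_force: [0.3, 0.8, -1.7]
opening: 0.109
grip_force: 48.8
```

Call:
play_rows:
  translation:
    - [0, 0, 0.08]
    - [0, 0, 0.08]
    - [0, 0, 0]
    - [0, 0, 0]
  turn: [0, 0, 0, 0]

```text
t: 16.35
eef_pos: [0.5022, 0.2032, 0.1798]
orientation: [3.142, -0.0, -1.449]
ft_force: [0.1, 0.0, -1.9]
opening: 0.11
grip_force: 48.8
```

Call:
play_rows:
  translation:
    - [0, 0, 0.08]
    - [0, 0, 0]
    - [0, 0, 0]
  turn: [0, 0, 0]

```text
t: 16.65
eef_pos: [0.5022, 0.2032, 0.1778]
orientation: [3.141, -0.0, -1.449]
ft_force: [0.4, 0.3, -2.6]
opening: 0.111
grip_force: 48.9
```

Call:
play_rows:
  translation:
    - [0, 0, 0.04]
    - [0, 0, 0]
    - [0, 0, 0]
  turn: [0, 0, 0]

```text
t: 16.95
eef_pos: [0.5023, 0.2032, 0.1775]
orientation: [-3.141, 0.0, -1.449]
ft_force: [-1.9, -0.0, 3.3]
opening: 0.107
grip_force: 49.7
```

Contact is made (the force went to +3 N up), so I release.

Call:
play_rows:
  translation:
    - [0, 0, 0]
    - [0, 0, 0]
    - [0, 0, 0]
    - [0, 0, 0]
    - [0, 0, 0]
    - [0, 0, 0]
  turn: [0, 0, 0, 0, 0, 0]
  jaw: 40

```text
t: 17.55
eef_pos: [0.5023, 0.2032, 0.1768]
orientation: [-3.142, 0.0, -1.449]
ft_force: [0.1, 0.5, -0.6]
opening: 0.471
grip_force: 0.0
```

```bash
python3 - <<'E'
from h import *
s=snap('scene','s6');w=snap('wrist','w6')
f=lambda i,x,y,k:cv2.resize(i['image'][y:y+k,x:x+k],(390,390),interpolation=cv2.INTER_CUBIC)
cv2.imwrite('pics/c6.png',np.hstack([f(s,190,90,120),f(w,160,80,300)]))
E
```

```text
(no output)
```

View pics/c6.png

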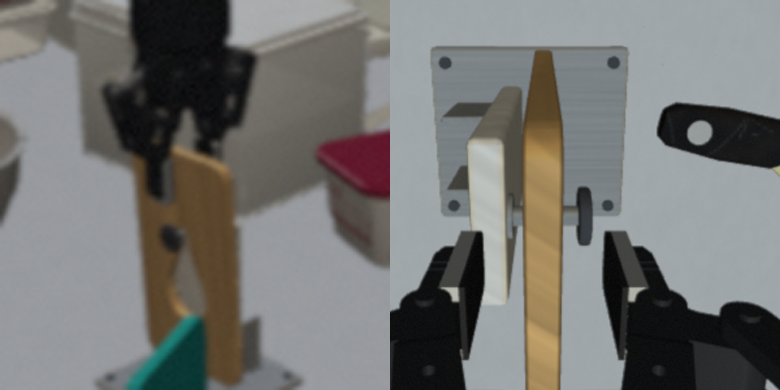

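The board hangs on the neck behind the head, upright, and both fingers are clear of it. I lift away.

Call:
play_rows:
  translation:
    - [0, 0, -0.1]
    - [0, 0, -0.2]
    - [0, 0, -0.4]
    - [0, 0, -0.6]
    - [0, 0, -0.8]
    - [0, 0, -0.8]
    - [0, 0, -0.8]
    - [0, 0, -0.8]
    - [0, 0, -0.5]
    - [0, 0, 0]
    - [0, 0, 0]
    - [0, 0, 0]
    - [0, 0, 0]
    - [0, 0, 0]
    - [0, 0, 0]
  turn: [0, 0, 0, 0, 0, 0, 0, 0, 0, 0, 0, 0, 0, 0, 0]

```text
t: 19.15
eef_pos: [0.5022, 0.2031, 0.3014]
orientation: [3.141, -0.0, -1.449]
ft_force: [-0.1, 0.0, -0.4]
opening: 0.462
grip_force: 0.0
```

```bash
python3 - <<'E'
from h import *
s=snap('scene','s7');w=snap('wrist','w7')
cv2.imwrite('pics/c7.png',np.hstack([s['image'][60:360,150:450],w['image'][60:360,130:430]]))
E
```

```text
(no output)
```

View pics/c7.png

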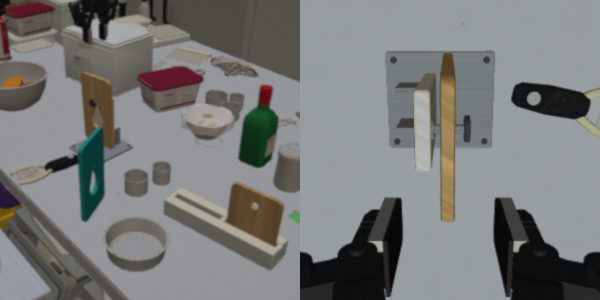

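The board hangs freely between head and panel, the plain board stands in the rack, and the gripper is clear.

```bash
python3 -c "
from rig import finish_job; print(finish_job())"
```

```text
the job is handed in; nothing more can be done
None
```

The keyhole board is hanging upright by itself on the stud, locked behind the head; the plain board is still standing in the rack, and the job was handed in at about 19 s with the gripper clear.

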